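# Clear the cup warmer, set the espresso cup on it and turn up its recessed thermostat

## Task

Somebody left the matchbox on the cup warmer. Before you turn up any heat, move it off and lay it flat on the wooden worktop, clear of the warmer and the hob. Stand the espresso cup upright on the round warming plate, setting it down gently, and turn the thermostat dial, down in its well, from off to the two-dot mark, leaving everything else as it stands.

Things in the scene. Friction and masses are not known exactly. Their poses are not given: they have to be found in the camera images.
- cup_warmer: Electric cup warmer, fixed, 190 deep (x) x 310 wide (y) mm, top at z 58. Origin: centre of its underside, on the worktop; x to its back, y to its left end, z up; front toward the robot, yaw within 0.25 rad. Left two thirds: steel, with the round warming plate; 5 mm wire rail, top at z 87, along the back (x 86) and left end (y 147). Right third: black control end with a round well.
- plate_centre (a point): Centre of the top of the flat bright warming plate, a disc 120 mm across; at (0, 60, 62) mm in cup_warmer, axes as cup_warmer. Wall cabinets hang over the back of the worktop (x > 0.6, underside at z = 0.58): lift no higher than needed here.
- well_centre (a point): Centre of the mouth of the dial's well, at lip height; at (-15, -99, 70) mm in cup_warmer, axes as cup_warmer. Well round, 84 mm across inside; floor 38 mm below the lip. Lip 99 mm across outside, standing 12 mm above the black top. Fingers spread to more than 75 mm over their backs do not fit in: part-close them before going down.
- dial_grip (a point): On the dial's upright axis at gripping height, 17 mm below the lip (z 53 in cup_warmer). Turns with the dial: its x axis lies along the bar grip, to the end with the white pointer line. Bar 46 mm long, 12 mm thick; top at z 58 in cup_warmer (12 mm below the lip), upright sides 20 mm high, standing on a round skirt 62 mm across with its top at z 38.
- warmer_dial (a joint): Thermostat dial, rad, 0 to 2.3 between stops, growing clockwise seen from above. Pointer direction, counterclockwise from cup_warmer's x axis, = 1.4 minus this. White marks round the lip: bar at 0 (off, pointer to the left), one dot at 0.9, two at 1.4 (pointer straight to the warmer's back), three at 1.9. Starts at 0 to 0.4 (all off). Friction 0.05 N m; stays where left, no spring or clicks.
- matchbox: Closed matchbox, 37 (x) x 56 (y) x 15 mm (z), about 30 g, lying flat on the warming plate at the start. Origin at the centre of its underside, z up. The open worktop (x 0.36 to 0.50, left of the warmer, y up to 0.40) has room for it; a tall coffee machine stands beyond that at x > 0.6, y > 0.2, and the hob begins right of y = -0.35.
- espresso_cup: Small white stoneware espresso cup, 51 mm high, about 110 g, standing upright on the worktop to the left of the warmer. Bowl 63 mm across at the rim, tapering to a foot 43 mm across; wall about 4 mm. Origin at foot height, 13 mm from the bowl's axis toward the handle; the handle is a loop at its -y side, about 11 mm thick, reaching 57 mm from the bowl's axis.
- cup_foot (a point): Centre of the espresso cup's foot, on the bowl's axis at its underside; at (0, 13, 0) mm in espresso_cup, axes as espresso_cup.
- timer: Bystander: round kitchen timer, 61 mm across, 54 mm high, on the worktop left of the warmer. Origin at the centre of its underside.
- tea_light: Bystander: tea light, 38 mm across, 15 mm high. Origin at the centre of its underside.
- coffee_capsule: Bystander: coffee capsule on its wide rim, 37 mm across, 29 mm high. Origin at the centre of its underside.
- big_mug: Bystander: large mug, 78 mm across, 102 mm high, behind the warmer. Origin at the centre of its bounding box's underside.
- spice_jar: Bystander: the nearer of two spice jars behind the warmer, 41 mm across, 105 mm high. Origin at the centre of its underside.

How it is judged:
At the end, for the whole second after the job is handed in: Matchbox flat (0.15 rad) on the wooden worktop, y > -0.33, not touching the warmer. Cup upright (0.12 rad), foot wholly on the plate (foot centre within 38 mm of the plate centre). Dial at 1.40 +/- 0.13 rad. All at rest; timer, tea light, capsule, mug and jar within 30 mm of their places (height (world z) of matchbox between -0.01 and 0.012 m and angle between matchbox's own z axis and vertical below 0.15 rad and world y of matchbox above -0.33 m and contact force between matchbox and cup_warmer below 0.05 N and linear speed of each of matchbox, espresso_cup below 0.02 m/s and horizontal distance between cup_foot and plate_centre below 0.038 m and z of cup_foot in the frame of plate_centre between -0.004 and 0.006 m and angle between espresso_cup's own z axis and vertical below 0.12 rad and value of joint warmer_dial between 1.27 and 1.53 rad and distance of each of timer, tea_light, coffee_capsule, big_mug, spice_jar from where it was at the start of the episode below 0.03 m).
It fails at once if the heat is turned up (dial past 0.7 rad) while the matchbox is still on the warmer (value of joint warmer_dial above 0.7 rad and height (world z) of matchbox above 0.03 m and contact force between matchbox and cup_warmer above 0.05 N).
It fails at once if the espresso cup is tipped over (more than 0.8 rad) (angle between espresso_cup's own z axis and vertical above 0.8 rad).
It fails at once if the espresso cup is dropped (falls free at more than 0.6 m/s, about 20 mm) (linear speed of espresso_cup above 0.6 m/s and contact force between the fingers and espresso_cup below 0.01 N).
It fails at once if a bystander is knocked more than 30 mm from its place (distance of any of timer, tea_light, coffee_capsule, big_mug, spice_jar from where it was at the start of the episode above 0.03 m).
It also fails if it takes over 62 s, if anything falls off the work surface, if the arm or the gripper's body presses on something with over 40 N, if the wrist force passes 120 N, or if a joint passes its speed limit or range.

## Robot

A 6-joint arm with a two-finger parallel gripper is mounted at the origin on a cart in front of the work surface, level with it; the furniture and walls round the work are solid. World frame = base frame: x ahead of the robot, y to its left, z up, the work surface at z = 0. Lengths are in m, angles in rad, forces in N, time in s.
With the tool pointing down it reaches from about 0.325 to 0.9 m from the base axis. Payload 6.1 kg.
Tool frame: the origin (TCP) lies between the finger pads; the fingertips stand 19 mm ahead of it and the grasp point (between the pads) is the TCP; z points along the fingers, y is the line along which they close (so a half turn about z gives the same grasp; the last joint's range is limited). The gripper opens to 85 mm and grips with 20 to 120 N. Pads are 22 mm wide; open, the fingers measure 114 mm over their backs; the gripper's body (76 mm by 85 mm) begins 54 mm behind the grasp point. The pads swing forward as they close: fully open they stand 13 mm farther back than shut.
Start: joints at [1.148, 0.22, 1.526, -0, 1.395, -0.126], TCP at [0.183, 0.598, 0.25] pointing down, gripper open.
Joint ranges: [-2.98, 2.98], [-0.91, 2.08], [0.09, 2.57], [-1.24, 4.39], [0.2, 2.65], [-2.68, 2.68]. Speed limits (rad/s): [2.57, 2.57, 3.01, 3.14, 3.14, 3.14].

## Interface

Orientations are given as a unit quaternion [w, x, y, z].
In Python, from rig import bot gives the robot as it stands.
- The arm moves only by the shell command python3 shift.py FILE [OPENING] [FORCE], which reads ROWS from the file FILE. ROWS is a JSON list of rows, 1 to 20 of them, each of 6 numbers: dx, dy, dz in units of 50 mm, then a rotation vector rx, ry, rz in units of 0.25 rad; each row shifts and turns the commanded pose from where the row before left it, along the tool's axes as they then stand; what a row does not reach is not made up. A row lasts 1/12 s, in which the tool goes at most 0.0417 m and 0.125 rad, less where a joint would pass 70% of its speed; a pose out of reach is approached as far as the arm can. OPENING is the finger opening in m, set as the command begins (- or left out keeps the last). The fingers move at their own pace and stop on an object; FORCE is the grip in N (left out, the last holds). Time passes only in rows, so rows that do not move let the fingers close. It prints the time, the measured TCP pose, the force, the opening and the grip force at its end. Input that does not fit is refused with a message, and nothing moves.
- bot.state(): the state, without advancing time (a new reading comes with each control period).
- bot.capture(name): name is "side" or "top"; returns the picture (384x512x3 uint8, blue, green, red); there is no depth.
- bot.camera_info(name): a dict with "fovy" (degrees; the focal length in pixels is half the picture's height over the tangent of half this angle, whatever the lens; pixels are square), "cx", "cy" (the principal point, pixels), "distortion" ([k1, k2, p1, p2, k3] as OpenCV has them; the pictures are not rectified), "eye" and "orientation" of the camera in the world. Camera axes: x right, y down, z forward; pixel columns grow to the right and rows downward; lengths in m; the calibration is good to about 2 mm. A picture is of the moment at which its call begins. camera_info takes no time and is no camera call.
- bot.finish_job(): hands the job in; it is judged then, once.
The state is a dict: "clock": time; "joints": joint angles; "qd": joint speeds; "joint_torque": joint torques, N m; "tcp_pos": TCP position; "tool_rot": TCP orientation; "contact_force": force on the tool from outside, world axes, zero at the start; "moment": the same for the moment, N m; "width": finger opening in m; "grasp_force": force on a finger pad.
Only numpy, scipy, OpenCV 4.12 (cv2) and the standard library are available. Lean on these libraries where they do the work, as an engineer would, in place of code of your own. Each camera call takes 0.05 s, during which the arm holds its last target. There are 200 camera calls.

## Working session

There is one attempt and no reset: what is moved stays moved. The work goes in short steps, Python scripts to look and compute and a shell command to move; the robot and the scene stay as the last step left them, time stands still between calls to the robot, and variables do not carry over. Pictures are saved under pics/ and viewed, at most 10 in all, crops included, and the job is handed in when it is done.

```bash
ls; mkdir -p pics
python3 - <<'E'
from rig import bot
import cv2
for n in("side","top"):
    i=bot.camera_info(n);print(n,i)
    cv2.imwrite(f"pics/{n}0.png",bot.capture(n))
print(bot.state())
E
```

```text
pics
rig.py
shift.py
side {'fovy': 48.54040563999155, 'cx': 257.1330178209952, 'cy': 189.48626113242773, 'distortion': array([-0.12022432,  0.        ,  0.        ,  0.        ,  0.        ]), 'eye': array([0.40621571, 0.89681853, 0.5514698 ]), 'orientation': array([ 0.04438109, -0.08281645,  0.85953915, -0.50235864])}
top {'fovy': 42.36294658435693, 'cx': 266.46117359944014, 'cy': 191.81133541167858, 'distortion': array([-0.05719576,  0.        ,  0.        ,  0.        ,  0.        ]), 'eye': array([0.3236139 , 0.08551467, 1.37180672]), 'orientation': array([-0.06481844,  0.71331395, -0.69458822,  0.06729768])}
{'clock': 0.1, 'joints': array([ 1.14789336e+00,  2.21156839e-01,  1.52750473e+00,  5.36737972e-06,
        1.39468105e+00, -1.26063390e-01]), 'qd': array([ 1.46583492e-03, -1.30507922e-03, -3.83583532e-03,  5.76663416e-04,
        1.12822703e-03, -9.80864334e-05]), 'joint_torque': array([ 1.25825212e-03, -4.98234630e+01, -3.90550768e+01, -1.32211671e-04,
        5.58733867e-03, -3.74440413e-05]), 'tcp_pos': array([0.18258195, 0.59720464, 0.24929842]), 'tool_rot': array([-2.39705722e-04,  1.47875889e-01,  9.89005539e-01, -8.41509289e-04]), 'contact_force': array([ 0.01667641,  0.07195551, -0.31334562]), 'moment': array([-0.03794726,  0.01962301, -0.03731127]), 'grasp_force': 0.0, 'width': 0.08543578525251401}
```

View pics/side0.png

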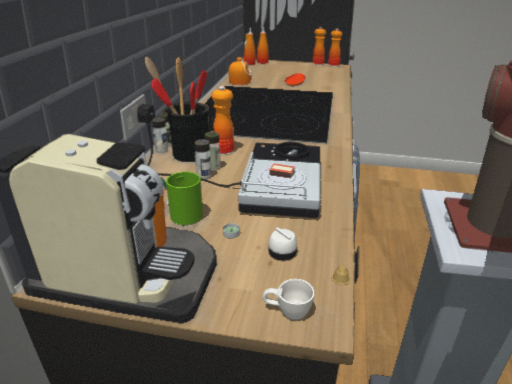

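View pics/top0.png

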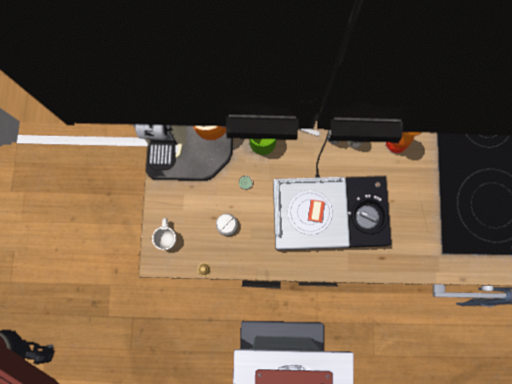

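The side view shows the cup at about (295,298) with its handle to the left, the timer at (283,243), the capsule at (342,273), the warmer at (280,180) and the matchbox at (283,170). The top view shows the cup at (164,239) with its handle up at (165,222), the matchbox at (316,211) and the dial at (369,216). I'll enlarge these areas.

Run:
```python
import cv2,numpy as np
t=cv2.imread("pics/top0.png");s=cv2.imread("pics/side0.png")
def crop(im,x,y,w,h,k):
    c=cv2.resize(im[y:y+h,x:x+w],None,fx=k,fy=k,interpolation=cv2.INTER_CUBIC)
    for i in range(0,w,10):
        cv2.line(c,(i*k,0),(i*k,6 if i%50 else 16),(0,255,255),1);
        if i%20==0: cv2.putText(c,str(x+i),(i*k,18),0,.35,(0,255,255),1)
    for j in range(0,h,10):
        cv2.line(c,(0,j*k),(6,j*k),(0,255,255),1);
        if j%20==0: cv2.putText(c,str(y+j),(8,j*k+4),0,.35,(0,255,255),1)
    return c
cv2.imwrite("pics/a.png",crop(t,267,170,130,88,6))
b=np.zeros((600,800,3),np.uint8)
c=crop(s,235,130,96,94,6); b[:564,:576]=c
d=crop(t,146,212,44,44,5); b[:220,578:798]=d
e=crop(s,260,270,60,55,3.7) if 0 else crop(s,258,272,64,52,3); b[230:386,578:770]=e
cv2.imwrite("pics/b.png",b)
```

```text
(no output)
```

View pics/a.png

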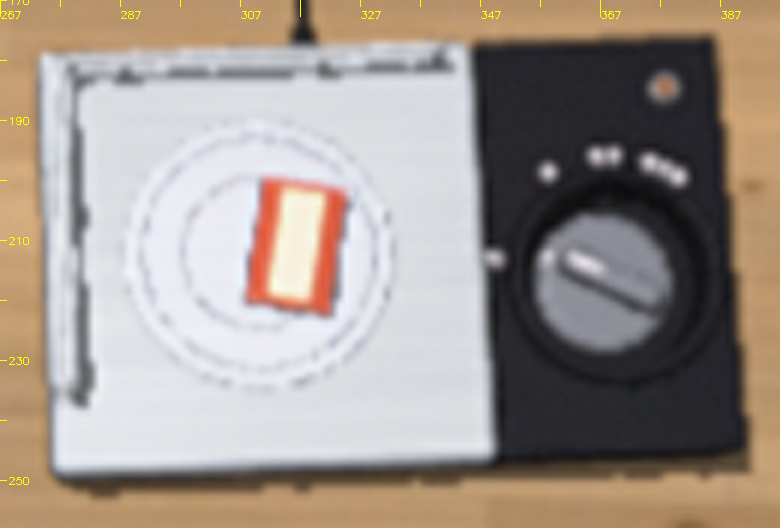

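View pics/b.png

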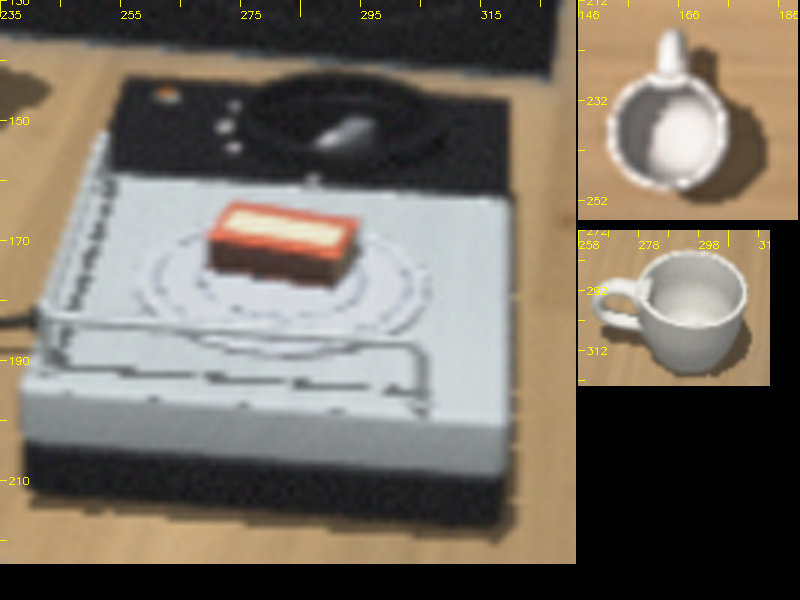

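The top crop shows the plate centre at about (310.5,212.5). The matchbox is centred at (316.5,211) and turned slightly, and the dial pointer points left and a little back, near off. The side crop gives the warmer's and the matchbox's top corners, plus the cup rim at about (296.5,292). Next I'll triangulate and fit.

```bash
cat > h.py <<'E'
import numpy as np,cv2
from rig import bot
from scipy.spatial.transform import Rotation as R
from scipy.optimize import least_squares
I={}
for n in("side","top"):
    i=bot.camera_info(n);f=192/np.tan(np.radians(i["fovy"]/2))
    I[n]=(np.array([[f,0,i["cx"]],[0,f,i["cy"]],[0,0,1.]]),i["distortion"],R.from_quat(np.roll(i["orientation"],-1)).as_matrix(),i["eye"])
def proj(n,P):
    K,d,M,e=I[n];p=(np.atleast_2d(P)-e)@M
    return cv2.projectPoints(p,np.zeros(3),np.zeros(3),K,d)[0].reshape(-1,2)
def ray(n,uv):
    K,d,M,e=I[n];q=cv2.undistortPoints(np.array([[uv]],float),K,d)[0,0]
    return e,M@np.array([q[0],q[1],1])
def onz(n,uv,z):
    e,v=ray(n,uv);return e+v*(z-e[2])/v[2]
def tri(a,b):
    r=least_squares(lambda P:np.r_[proj("top",P)[0]-a,proj("side",P)[0]-b],onz("top",a,.06))
    return r.x,np.abs(r.fun).max()
def rotz(a):return R.from_euler("z",a).as_matrix()
E
cat > m.py <<'E'
from h import *
np.set_printoptions(precision=4,suppress=True)
A=lambda u:np.array([267,170])+(np.array(u)+.5)/6-.5
B=lambda u:np.array([235,130])+(np.array(u)+.5)/6-.5
loc=np.array([[.095,.155,.058],[.095,-.155,.058],[-.095,-.155,.058],[-.095,.155,.058]])
T=np.array([A(u) for u in[(40,53),(714,38),(746,452),(55,475)]])
S=np.array([B(u) for u in[(25,392),(125,78),(510,98),(511,425)]])
for a,b in zip(T,S):print("corner",*tri(a,b))
pc=A((261,255));wl=A((612,283))
W=lambda p,L:np.array([p[0],p[1],p[2]])+np.atleast_2d(L)@rotz(p[3]).T
fun=lambda p:np.r_[(proj("top",W(p,loc))-T).ravel(),(proj("side",W(p,loc))-S).ravel(),proj("top",W(p,[0,.06,.062]))[0]-pc]
r=least_squares(fun,[.45,0,0,0],loss="soft_l1");p=r.x
print("warmer",p,"res",np.round(r.fun,1))
print("plate",W(p,[0,.06,.062]),"well",W(p,[-.015,-.099,.07]),"meas well",onz("top",wl,.07))
a=onz("top",A((562,250)),.058);b=onz("top",A((662,309)),.058)
ang=np.arctan2(*(a-b)[1::-1]);print("bar ends",a,b,np.linalg.norm(a-b),"mid",(a+b)/2,"world ang",ang,"dial",1.4-(ang-p[3]))
print("matchbox")
mt=[tri(A(x),B(y)) for x,y in zip([(263,178),(347,190),(331,316),(247,303)],[(210,240),(233,203),(357,216),(347,257)])]
for q in mt:print(*q)
m=np.array([q[0] for q in mt]);print("centre",m.mean(0),"yaw y",[np.arctan2(*(m[i]-m[j])[1::-1]) for i,j in((0,3),(1,2))],[np.arctan2(*(m[i]-m[j])[1::-1])-np.pi/2 for i,j in((0,1),(3,2))])
c=tri((163.9,238.2),(296.5,291.8));print("cup rim",*c,"handle",onz("top",(165,218.5),.03))
for n,u in(("timer",(227,225)),("tea",(246,183)),("caps",(204,269))):print(n,onz("top",u,.03))
E
python3 m.py
```

```text
corner [0.6067 0.0663 0.056 ] 1.297372912136126
corner [ 0.6249 -0.2399  0.0571] 0.23955390099226292
corner [ 0.4372 -0.2503  0.0588] 0.13842228332549666
corner [0.4188 0.0556 0.0566] 0.45579657246980787
warmer [ 0.5224 -0.0929 -0.0016  0.059 ] res [-0.3  0.7  0.7 -0.2  0.8  0.4 -0.3  0.6 -1.8 -0.2 -0.6 -0.2  0.   0.3
 -0.2  0.2 -0.4  0.4]
plate [[ 0.5189 -0.033   0.0604]] well [[ 0.5133 -0.1926  0.0684]] meas well [ 0.51  -0.189  0.07 ]
bar ends [ 0.5261 -0.1692  0.058 ] [ 0.5006 -0.2139  0.058 ] 0.05144913114016408 mid [ 0.5133 -0.1916  0.058 ] world ang 1.0526169798814697 dial 0.40637809965934824
matchbox
[ 0.55  -0.033  0.078] 0.6345908457617497
[ 0.546  -0.0702  0.0776] 0.5176771158204474
[ 0.491  -0.0631  0.08  ] 0.07858513407344958
[ 0.4932 -0.0263  0.0795] 0.9292651954500286
centre [ 0.5201 -0.0482  0.0788] yaw y [np.float64(-0.11664867344427446), np.float64(-0.1284778010516386)] [np.float64(-0.10661777571791609), np.float64(-0.058887623820623736)]
cup rim [0.4386 0.355  0.0493] 0.6697902832676732 handle [0.496  0.3593 0.03  ]
timer [0.4829 0.1891 0.03  ]
tea [0.6009 0.1413 0.03  ]
caps [0.3626 0.2461 0.03  ]
```

Everything agrees with the text: warmer yaw is 0.06 with its corners at z ≈ 0.057, the matchbox measures 37×55 with its top at about 0.078, the cup rim is at 0.049, and the dial is at about 0.4. The dial starts close to 0.7, but the matchbox goes first. I'll write a small helper to work out distances in tool axes.

```bash
cat > go.py <<'E'
# usage: go.py x y z yaw(of tool y, world): rotation to do first, then shift in the turned tool axes
import sys
from h import *
x,y,z,a=map(float,sys.argv[1:5]);s=bot.state()
M=R.from_quat(np.roll(s["tool_rot"],-1)).as_matrix()
ya=np.arctan2(M[1,1],M[0,1]);rz=-(a-ya)
G=np.array([[-np.sin(a),np.cos(a),0],[np.cos(a),np.sin(a),0],[0,0,-1]]).T
d=G.T@(np.array([x,y,z])-s["tcp_pos"])
print("yaw",round(ya,3),"rz",round((rz+np.pi/2)%np.pi-np.pi/2,3),"shift",d.round(4),"dist",round(np.linalg.norm(d),3),"tiltz",M[:,2].round(3),"F",s["contact_force"].round(1),"(negate x,y if the half turn is kept)" if abs(rz)>1.57 else "")
E
python3 go.py 0.52 -0.048 0.15 1.46
```

```text
yaw 1.274 rz -0.186 shift [-0.4067 -0.6039  0.0993] dist 0.735 tiltz [-0.001 -0.002 -1.   ] F [ 0.   0.1 -0.3]
```

Careful with the scale: shifts go in units of 50 mm and turns go in units of 0.25 rad. That gives: -0.0275 m is -0.55, -0.0185 m is -0.37, -0.093 rad is -0.372.

```bash
echo '[[0,0,0,0,0,-0.372],[0,0,0,0,0,-0.372],[-0.37,-0.55,0.09,0,0,0],[-0.37,-0.55,0.09,0,0,0],[-0.37,-0.55,0.09,0,0,0],[-0.37,-0.55,0.09,0,0,0],[-0.37,-0.55,0.09,0,0,0],[-0.37,-0.55,0.09,0,0,0],[-0.37,-0.55,0.09,0,0,0],[-0.37,-0.55,0.09,0,0,0],[-0.37,-0.55,0.09,0,0,0],[-0.37,-0.55,0.09,0,0,0],[-0.37,-0.55,0.09,0,0,0],[-0.37,-0.55,0.09,0,0,0],[-0.37,-0.55,0.09,0,0,0],[-0.37,-0.55,0.09,0,0,0],[-0.37,-0.55,0.09,0,0,0],[-0.37,-0.55,0.09,0,0,0]]' > m.json && python3 shift.py m.json 0.055 30
python3 go.py 0.52 -0.048 0.15 1.46
```

```text
clock: 1.6
tcp_pos: [0.4285, 0.1261, 0.1779]
tool_rot: [-0.0, 0.055, 0.998, 0.0]
contact_force: [0.3, 0.7, -0.8]
width: 0.0549
grasp_force: 0.0
yaw 1.46 rz -0.0 shift [-0.1102 -0.1629  0.0279] dist 0.199 tiltz [-0.  0. -1.] F [ 0.3  0.7 -0.8]
```

Scaled: -0.0326 m is -0.652, -0.022 m is -0.44.

```bash
echo '[[-0.44,-0.652,0.11,0,0,0],[-0.44,-0.652,0.11,0,0,0],[-0.44,-0.652,0.11,0,0,0],[-0.44,-0.652,0.11,0,0,0],[-0.44,-0.652,0.11,0,0,0],[0,0,0.44,0,0,0],[0,0,0,0,0,0]]' > m.json && python3 shift.py m.json
python3 go.py 0.52 -0.048 0.082 1.46
python3 - <<'E'
from h import *
t=bot.capture("top");s=bot.capture("side")
z=lambda im,x,y:cv2.resize(im[y:y+100,x:x+100],None,fx=4,fy=4,interpolation=cv2.INTER_CUBIC)
cv2.imwrite("pics/c.png",np.hstack([z(t,265,165),z(s,235,110)]))
E
```

```text
clock: 2.18
tcp_pos: [0.5177, -0.0481, 0.125]
tool_rot: [-0.003, 0.057, 0.998, 0.001]
contact_force: [-1.2, 1.1, -1.4]
width: 0.0551
grasp_force: 0.0
yaw 1.456 rz -0.004 shift [-0.0022  0.0003  0.043 ] dist 0.043 tiltz [-0.006  0.001 -1.   ] F [-1.2  1.1 -1.4]
```

View pics/c.png

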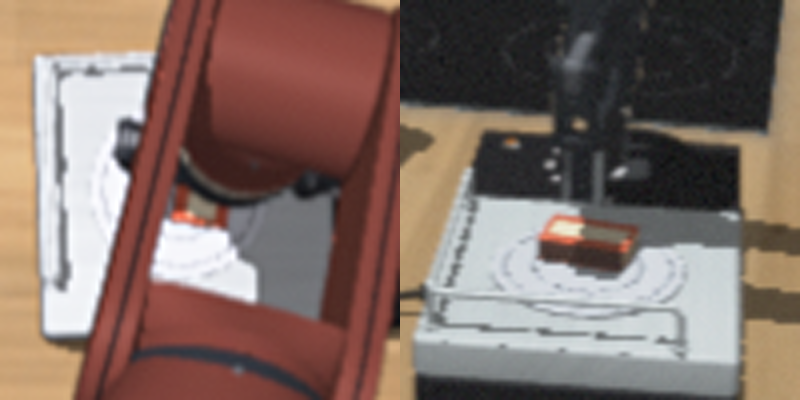

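The gripper straddles the matchbox in line with it (side crop near (585,240)). Down slowly, then close.

Scaled: 0.012 m is 0.24, 0.01 m is 0.2.

```bash
echo '[[-0.02,0,0.24,0,0,0],[-0.02,0,0.24,0,0,0],[0,0,0.2,0,0,0],[0,0,0.18,0,0,0],[0,0,0,0,0,0]]' > m.json && python3 shift.py m.json 0.055 30
echo '[[0,0,0,0,0,0],[0,0,0,0,0,0],[0,0,0,0,0,0],[0,0,0,0,0,0],[0,0,0,0,0,0]]' > m.json && python3 shift.py m.json 0.02 25
echo '[[0,0,-0.2,0,0,0],[0,0,-0.4,0,0,0],[0,0,-0.6,0,0,0],[0,0,-0.2,0,0,0]]' > m.json && python3 shift.py m.json 
python3 go.py 0.415 0.13 0.14 1.46
```

```text
clock: 2.7
tcp_pos: [0.5197, -0.0458, 0.0832]
tool_rot: [-0.002, 0.055, 0.998, 0.0]
contact_force: [-0.3, 0.7, -0.3]
width: 0.0548
grasp_force: 0.0
clock: 3.12
tcp_pos: [0.5219, -0.0469, 0.0863]
tool_rot: [0.0, 0.055, 0.998, -0.0]
contact_force: [-0.1, 0.9, -0.8]
width: 0.0379
grasp_force: 26.5
clock: 3.45
tcp_pos: [0.5238, -0.0473, 0.1605]
tool_rot: [0.003, 0.055, 0.998, -0.001]
contact_force: [1.5, -0.1, 0.0]
width: 0.0376
grasp_force: 26.5
yaw 1.46 rz -0.0 shift [0.1277 0.1642 0.0205] dist 0.209 tiltz [ 0.006 -0.001 -1.   ] F [ 1.5 -0.1  0. ]
```

```bash
echo '[[0.36,0.47,0,0,0,0],[0.36,0.47,0,0,0,0],[0.36,0.47,0,0,0,0],[0.36,0.47,0,0,0,0],[0.36,0.47,0,0,0,0],[0.36,0.47,0,0,0,0],[0.36,0.47,0,0,0,0],[0,0,0.6,0,0,0],[0,0,0.6,0,0,0],[0,0,0.6,0,0,0],[0,0,0.4,0,0,0],[0,0,0,0,0,0],[0,0,0,0,0,0]]' > m.json && python3 shift.py m.json
python3 go.py 0.415 0.13 0.025 1.46
```

```text
clock: 4.53
tcp_pos: [0.4137, 0.1306, 0.0454]
tool_rot: [-0.001, 0.055, 0.998, -0.0]
contact_force: [-1.0, 0.7, -0.2]
width: 0.0377
grasp_force: 26.5
yaw 1.46 rz -0.0 shift [-0.0013 -0.0004  0.0204] dist 0.02 tiltz [-0.002 -0.    -1.   ] F [-1.   0.7 -0.2]
```

```bash
echo '[[0,0,0.16,0,0,0],[0,0,0.14,0,0,0],[0,0,0.06,0,0,0],[0,0,0,0,0,0]]' > m.json && python3 shift.py m.json
echo '[[0,0,0.04,0,0,0],[0,0,0,0,0,0]]' > m.json && python3 shift.py m.json
echo '[[0,0,0.04,0,0,0],[0,0,0,0,0,0]]' > m.json && python3 shift.py m.json
```

```text
clock: 4.87
tcp_pos: [0.4145, 0.1306, 0.0277]
tool_rot: [-0.0, 0.055, 0.998, -0.0]
contact_force: [-0.3, 0.8, -0.5]
width: 0.0376
grasp_force: 26.5
clock: 5.03
tcp_pos: [0.4148, 0.1307, 0.0259]
tool_rot: [0.0, 0.055, 0.998, 0.0]
contact_force: [-0.7, -0.0, -0.6]
width: 0.0376
grasp_force: 26.5
clock: 5.2
tcp_pos: [0.4146, 0.1307, 0.0237]
tool_rot: [0.0, 0.055, 0.998, 0.0]
contact_force: [-0.4, 1.2, -1.0]
width: 0.0374
grasp_force: 26.5
```

Scaled: 0.002 m is 0.04.

```bash
echo '[[0,0,0.04,0,0,0],[0,0,0,0,0,0]]' > m.json && python3 shift.py m.json
echo '[[0,0,0,0,0,0],[0,0,0,0,0,0],[0,0,0,0,0,0],[0,0,0,0,0,0]]' > m.json && python3 shift.py m.json 0.055
echo '[[0,0,-0.3,0,0,0],[0,0,-0.6,0,0,0],[0,0,-0.8,0,0,0],[0,0,-0.6,0,0,0],[0,0,0,0,0,0]]' > m.json && python3 shift.py m.json 0.085
python3 go.py 0.4386 0.355 0.14 1.645
```

```text
clock: 5.37
tcp_pos: [0.4149, 0.1307, 0.0234]
tool_rot: [-0.0, 0.055, 0.998, -0.0]
contact_force: [-7.8, -2.6, 19.0]
width: 0.0372
grasp_force: 28.8
clock: 5.7
tcp_pos: [0.4145, 0.1307, 0.0217]
tool_rot: [-0.0, 0.055, 0.998, -0.0]
contact_force: [-0.3, -0.5, 0.0]
width: 0.0549
grasp_force: 0.0
clock: 6.12
tcp_pos: [0.4189, 0.1313, 0.1433]
tool_rot: [0.005, 0.055, 0.998, 0.001]
contact_force: [1.7, 0.1, 0.7]
width: 0.0849
grasp_force: 0.0
yaw 1.46 rz -0.185 shift [-0.0362  0.2216  0.0033] dist 0.225 tiltz [ 0.011  0.001 -1.   ] F [1.7 0.1 0.7]
```

Matchbox contact came at the expected height, so it is down. On to the cup.

Scaled: 0.032 m is 0.64, 0.03 m is 0.6, -0.0925 rad is -0.37.

```bash
echo '[[0,0,0,0,0,-0.37],[0,0,0,0,0,-0.37],[-0.1,0.64,0,0,0,0],[-0.1,0.64,0,0,0,0],[-0.1,0.64,0,0,0,0],[-0.1,0.64,0,0,0,0],[-0.1,0.64,0,0,0,0],[-0.1,0.64,0,0,0,0],[-0.1,0.6,0,0,0,0],[0,0,0.6,0,0,0],[0,0,0,0,0,0],[0,0,0,0,0,0]]' > m.json && python3 shift.py m.json
python3 go.py 0.4386 0.355 0.035 1.645
python3 - <<'E'
from h import *
t=bot.capture("top");s=bot.capture("side")
z=lambda im,x,y:cv2.resize(im[y:y+100,x:x+100],None,fx=4,fy=4,interpolation=cv2.INTER_CUBIC)
cv2.imwrite("pics/d.png",np.hstack([z(t,120,180),z(s,245,230)]))
E
```

```text
clock: 7.12
tcp_pos: [0.431, 0.3537, 0.1042]
tool_rot: [-0.003, -0.038, 0.999, -0.002]
contact_force: [0.5, 0.7, 0.3]
width: 0.0851
grasp_force: 0.0
yaw 1.646 rz 0.001 shift [-0.0077  0.0007  0.0692] dist 0.07 tiltz [-0.005 -0.003 -1.   ] F [0.5 0.7 0.3]
```

View pics/d.png

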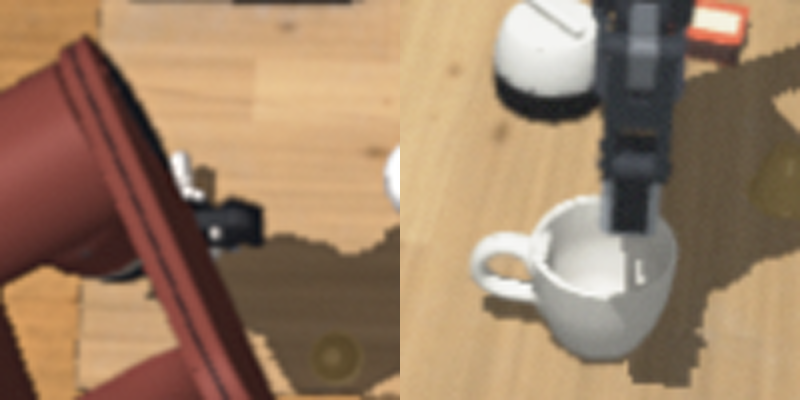

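The cup is undisturbed between the fingers, its axis at about (605,275) in the side crop, and the tool stands about 8 mm short of it in x. I'll correct that and go down.

Scaled: 0.02 m is 0.4, 0.01 m is 0.2.

```bash
echo '[[-0.16,0.02,0,0,0,0],[0,0,0.4,0,0,0],[0,0,0.4,0,0,0],[0,0,0.4,0,0,0],[0,0,0.2,0,0,0],[0,0,0,0,0,0],[0,0,0,0,0,0]]' > m.json && python3 shift.py m.json
echo '[[0,0,0,0,0,0],[0,0,0,0,0,0],[0,0,0,0,0,0],[0,0,0,0,0,0],[0,0,0,0,0,0]]' > m.json && python3 shift.py m.json 0.05 30
python3 go.py 0.4386 0.355 0.035 1.645
```

```text
clock: 7.8
tcp_pos: [0.4415, 0.3561, 0.0373]
tool_rot: [0.0, -0.037, 0.999, 0.0]
contact_force: [0.5, 0.1, 0.3]
width: 0.0849
grasp_force: 0.0
clock: 8.22
tcp_pos: [0.4423, 0.357, 0.0388]
tool_rot: [0.002, -0.037, 0.999, 0.001]
contact_force: [-0.8, -0.7, 6.7]
width: 0.0604
grasp_force: 32.0
yaw 1.645 rz 0.0 shift [ 0.0038 -0.0017  0.0038] dist 0.006 tiltz [ 0.003  0.002 -1.   ] F [-0.8 -0.7  6.7]
```

Scaled: -0.02 m is -0.4, -0.015 m is -0.3.

```bash
echo '[[0,0,-0.1,0,0,0],[0,0,-0.3,0,0,0],[0,0,-0.4,0,0,0],[0,0,0,0,0,0],[0,0,0,0,0,0]]' > m.json && python3 shift.py m.json
python3 - <<'E'
from h import *
t=bot.capture("top");s=bot.capture("side")
z=lambda im,x,y:cv2.resize(im[y:y+80,x:x+80],None,fx=5,fy=5,interpolation=cv2.INTER_CUBIC)
cv2.imwrite("pics/e.png",np.hstack([z(t,270,170),z(s,250,240)]))
E
```

```text
clock: 8.63
tcp_pos: [0.4419, 0.3569, 0.0781]
tool_rot: [0.001, -0.037, 0.999, 0.001]
contact_force: [-0.6, -0.3, -0.8]
width: 0.0603
grasp_force: 32.9
```

View pics/e.png

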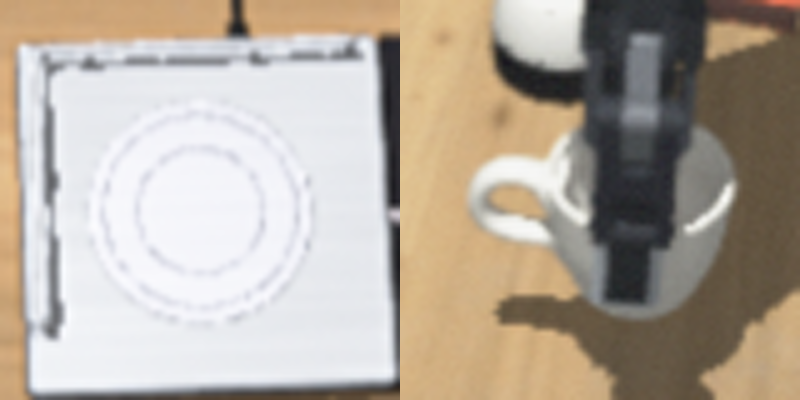

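The cup hangs upright in the grip, and the empty plate is centred at about (310.3,212.3) in the top view.

Scaled: -0.03 m is -0.6, -0.025 m is -0.5.

```bash
echo '[[0,0,-0.4,0,0,0],[0,0,-0.6,0,0,0],[0,0,-0.5,0,0,0],[0,0,0,0,0,0]]' > m.json && python3 shift.py m.json
python3 go.py 0.521 -0.032 0.152 1.645
python3 -c "
from h import *
print(onz('top',(310.3,212.3),.061))"
```

```text
clock: 9.07
tcp_pos: [0.4433, 0.3577, 0.1562]
tool_rot: [0.003, -0.037, 0.999, 0.002]
contact_force: [1.1, 1.0, -0.3]
width: 0.0602
grasp_force: 33.2
yaw 1.645 rz 0.0 shift [-0.0486 -0.3944  0.0042] dist 0.397 tiltz [ 0.006  0.004 -1.   ] F [ 1.1  1.  -0.3] 
[ 0.51926162 -0.03449964  0.061     ]
```

Scaled: -0.026 m is -0.52, 0.02 m is 0.4.

```bash
echo '[[-0.04,-0.28,0,0,0,0],[-0.06,-0.52,0,0,0,0],[-0.06,-0.52,0,0,0,0],[-0.06,-0.52,0,0,0,0],[-0.06,-0.52,0,0,0,0],[-0.06,-0.52,0,0,0,0],[-0.06,-0.52,0,0,0,0],[-0.06,-0.52,0,0,0,0],[-0.06,-0.52,0,0,0,0],[-0.06,-0.52,0,0,0,0],[-0.06,-0.52,0,0,0,0],[-0.06,-0.52,0,0,0,0],[-0.06,-0.52,0,0,0,0],[-0.06,-0.52,0,0,0,0],[-0.06,-0.52,0,0,0,0],[-0.06,-0.36,0,0,0,0],[0,0,0.4,0,0,0],[0,0,0.3,0,0,0],[0,0,0,0,0,0],[0,0,0,0,0,0]]' > m.json && python3 shift.py m.json
python3 go.py 0.521 -0.032 0.10 1.645
```

```text
clock: 10.73
tcp_pos: [0.5146, -0.0352, 0.114]
tool_rot: [-0.003, -0.037, 0.999, 0.001]
contact_force: [-1.0, 0.1, -1.1]
width: 0.0604
grasp_force: 33.3
yaw 1.644 rz -0.001 shift [-0.0066  0.0028  0.014 ] dist 0.016 tiltz [-0.006  0.001 -1.   ] F [-1.   0.1 -1.1]
```

Scaled: -0.006 m is -0.12, 0.004 m is 0.08.

```bash
echo '[[-0.12,0.04,0.08,0,0,0],[0,0,0.06,0,0,0],[0,0,0.04,0,0,0],[0,0,0,0,0,0],[0,0,0,0,0,0]]' > m.json && python3 shift.py m.json
echo '[[0,0,0.04,0,0,0],[0,0,0,0,0,0]]' > m.json && python3 shift.py m.json
echo '[[0,0,0.03,0,0,0],[0,0,0,0,0,0]]' > m.json && python3 shift.py m.json
```

```text
clock: 11.15
tcp_pos: [0.5231, -0.0326, 0.108]
tool_rot: [0.0, -0.037, 0.999, -0.0]
contact_force: [0.1, -1.0, -2.1]
width: 0.06
grasp_force: 33.3
clock: 11.32
tcp_pos: [0.523, -0.0327, 0.1058]
tool_rot: [0.0, -0.037, 0.999, -0.0]
contact_force: [-0.6, -0.1, -0.7]
width: 0.0603
grasp_force: 33.3
clock: 11.48
tcp_pos: [0.5229, -0.0327, 0.1041]
tool_rot: [-0.0, -0.037, 0.999, 0.0]
contact_force: [0.0, -0.4, -1.4]
width: 0.0599
grasp_force: 33.3
```

```bash
for i in 1 2 3; do :; done; echo '[[0,0,0.03,0,0,0],[0,0,0,0,0,0]]' > m.json && python3 shift.py m.json
echo '[[0,0,0.03,0,0,0],[0,0,0,0,0,0]]' > m.json && python3 shift.py m.json
```

```text
clock: 11.65
tcp_pos: [0.5228, -0.0327, 0.1025]
tool_rot: [-0.0, -0.037, 0.999, 0.0]
contact_force: [-1.1, -0.2, -1.6]
width: 0.0607
grasp_force: 33.3
clock: 11.82
tcp_pos: [0.5228, -0.0328, 0.101]
tool_rot: [-0.0, -0.037, 0.999, 0.0]
contact_force: [0.3, -0.4, -1.7]
width: 0.0601
grasp_force: 33.3
```

```bash
echo '[[0,0,0.02,0,0,0],[0,0,0,0,0,0]]' > m.json && python3 shift.py m.json
echo '[[0,0,0.02,0,0,0],[0,0,0,0,0,0]]' > m.json && python3 shift.py m.json
```

```text
clock: 11.98
tcp_pos: [0.5235, -0.0327, 0.101]
tool_rot: [0.0, -0.037, 0.999, -0.0]
contact_force: [-0.0, -0.5, 2.1]
width: 0.0599
grasp_force: 33.5
clock: 12.15
tcp_pos: [0.5239, -0.0328, 0.1009]
tool_rot: [0.001, -0.037, 0.999, -0.0]
contact_force: [-3.3, 0.4, 9.2]
width: 0.0602
grasp_force: 33.9
```

The plate took the weight at the expected height. Release and rise, then start the turn toward the dial bar. The closing line will be at yaw −0.52, since 2.62 would exceed the last joint's range.

Scaled: -0.001 m is -0.02.

```bash
echo '[[0,0,-0.02,0,0,0],[0,0,0,0,0,0],[0,0,0,0,0,0],[0,0,0,0,0,0],[0,0,0,0,0,0]]' > m.json && python3 shift.py m.json 0.085
echo '[[0,0,-0.2,0,0,0],[0,0,-0.4,0,0,0],[0,0,-0.5,0,0,0],[0,0,-0.5,0,0,0],[0,0,-0.2,0,0,0],[0,0,0,0,0,0]]' > m.json && python3 shift.py m.json
python3 go.py 0.513 -0.192 0.15 -0.52
```

```text
clock: 12.57
tcp_pos: [0.5228, -0.0327, 0.1]
tool_rot: [-0.0, -0.037, 0.999, 0.0]
contact_force: [0.8, 0.6, -0.1]
width: 0.0851
grasp_force: 0.0
clock: 13.07
tcp_pos: [0.5251, -0.0332, 0.194]
tool_rot: [0.003, -0.037, 0.999, -0.001]
contact_force: [1.5, -0.4, -0.4]
width: 0.0847
grasp_force: 0.0
yaw 1.645 rz -0.977 shift [-0.1438  0.0684  0.044 ] dist 0.165 tiltz [ 0.006 -0.001 -1.   ] F [ 1.5 -0.4 -0.4] (negate x,y if the half turn is kept)
```

```bash
echo '[[0,0,0,0,0,0.24],[0,0,0,0,0,0.48],[0,0,0,0,0,0.48],[0,0,0,0,0,0.48],[0,0,0,0,0,0.48],[0,0,0,0,0,0.48],[0,0,0,0,0,0.48],[0,0,0,0,0,0.48],[0,0,0,0,0,0.48],[0,0,0,0,0,0.48],[0,0,0,0,0,0.48],[0,0,0,0,0,0.48],[0,0,0,0,0,0.48],[0,0,0,0,0,0.48],[0,0,0,0,0,0.48],[0,0,0,0,0,0.48],[0,0,0,0,0,0.48],[0,0,0,0,0,0.48],[0,0,0,0,0,0.26],[0,0,0,0,0,0]]' > m.json && python3 shift.py m.json 0.032
python3 go.py 0.513 -0.192 0.13 -0.52
```

```text
clock: 14.73
tcp_pos: [0.522, -0.0326, 0.1885]
tool_rot: [-0.001, 0.866, 0.501, -0.001]
contact_force: [-0.4, 0.5, -0.5]
width: 0.032
grasp_force: 0.0
yaw -0.522 rz -0.002 shift [-0.1428  0.0714  0.0585] dist 0.17 tiltz [-0.003  0.001 -1.   ] F [-0.4  0.5 -0.5]
```

Scaled: 0.03 m is 0.6, 0.028 m is 0.56.

```bash
echo '[[-0.4,0.2,0,0,0,0],[-0.5,0.25,0,0,0,0],[-0.5,0.25,0,0,0,0],[-0.5,0.25,0,0,0,0],[-0.5,0.25,0,0,0,0],[-0.46,0.23,0,0,0,0],[0,0,0.6,0,0,0],[0,0,0.56,0,0,0],[0,0,0,0,0,0],[0,0,0,0,0,0]]' > m.json && python3 shift.py m.json
python3 go.py 0.513 -0.192 0.06 -0.52
python3 - <<'E'
from h import *
t=bot.capture("top");s=bot.capture("side")
z=lambda im,x,y:cv2.resize(im[y:y+80,x:x+80],None,fx=5,fy=5,interpolation=cv2.INTER_CUBIC)
cv2.imwrite("pics/f.png",np.hstack([z(t,285,170),z(s,240,115)]))
E
```

```text
clock: 15.57
tcp_pos: [0.512, -0.1914, 0.1299]
tool_rot: [-0.003, 0.865, 0.502, -0.002]
contact_force: [0.9, -0.0, 1.1]
width: 0.0321
grasp_force: 0.0
yaw -0.519 rz 0.001 shift [-0.      0.0011  0.0699] dist 0.07 tiltz [-0.005  0.003 -1.   ] F [ 0.9 -0.   1.1]
```

View pics/f.png

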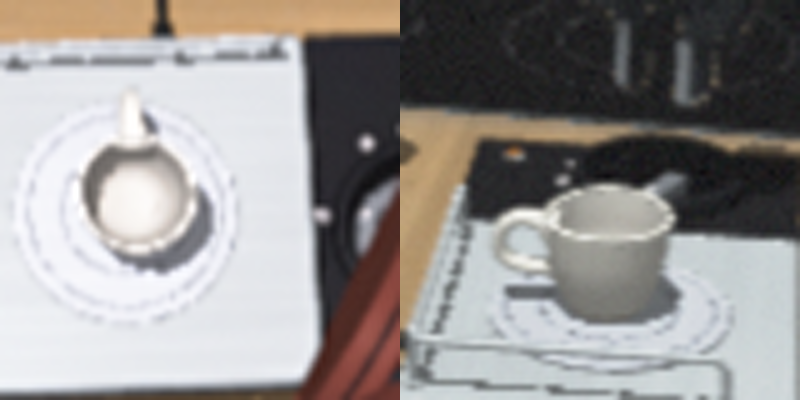

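The cup stands upright on the plate, its rim at about (312.4,209) in the top view, within about 10 mm of centre. Now down into the well with the fingers part closed.

```bash
echo '[[0,0.02,0.3,0,0,0],[0,0,0.3,0,0,0],[0,0,0.2,0,0,0],[0,0,0.2,0,0,0],[0,0,0,0,0,0]]' > m.json && python3 shift.py m.json
echo '[[0,0,0.14,0,0,0],[0,0,0.14,0,0,0],[0,0,0.12,0,0,0],[0,0,0,0,0,0],[0,0,0,0,0,0]]' > m.json && python3 shift.py m.json
python3 go.py 0.513 -0.192 0.06 -0.52
```

```text
clock: 16.08
tcp_pos: [0.5142, -0.1922, 0.0811]
tool_rot: [-0.001, 0.865, 0.502, -0.0]
contact_force: [-0.3, 1.3, -0.3]
width: 0.0324
grasp_force: 0.0
clock: 16.5
tcp_pos: [0.5146, -0.1927, 0.0619]
tool_rot: [-0.0, 0.865, 0.502, -0.0]
contact_force: [-0.8, -0.0, 0.4]
width: 0.0321
grasp_force: 0.0
yaw -0.52 rz 0.0 shift [-0.0002 -0.0017  0.0019] dist 0.003 tiltz [-0.001  0.    -1.   ] F [-0.8 -0.   0.4]
```

```bash
echo '[[0,-0.02,0.02,0,0,0],[0,0,0,0,0,0],[0,0,0,0,0,0],[0,0,0,0,0,0],[0,0,0,0,0,0],[0,0,0,0,0,0]]' > m.json && python3 shift.py m.json 0.005 30
python3 go.py 0.513 -0.192 0.06 -0.52
```

```text
clock: 17.0
tcp_pos: [0.5134, -0.1919, 0.0614]
tool_rot: [-0.001, 0.865, 0.502, -0.0]
contact_force: [-4.1, 3.0, 5.0]
width: 0.0112
grasp_force: 32.9
yaw -0.52 rz 0.0 shift [-0.0003 -0.0003  0.0014] dist 0.001 tiltz [-0.001  0.001 -1.   ] F [-4.1  3.   5. ]
```

Bar gripped (about 12 mm). Turn 0.99 clockwise to a yaw of −1.51.

```bash
echo '[[0,0,0,0,0,0.2],[0,0,0,0,0,0.32],[0,0,0,0,0,0.32],[0,0,0,0,0,0.32],[0,0,0,0,0,0.32],[0,0,0,0,0,0.32],[0,0,0,0,0,0]]' > m.json && python3 shift.py m.json
echo '[[0,0,0,0,0,0.32],[0,0,0,0,0,0.32],[0,0,0,0,0,0.32],[0,0,0,0,0,0.32],[0,0,0,0,0,0.32],[0,0,0,0,0,0.32],[0,0,0,0,0,0.24],[0,0,0,0,0,0],[0,0,0,0,0,0]]' > m.json && python3 shift.py m.json
python3 go.py 0.513 -0.192 0.06 -1.512
```

```text
clock: 17.58
tcp_pos: [0.5137, -0.1922, 0.0614]
tool_rot: [-0.0, 0.956, 0.295, -0.0]
contact_force: [-3.7, 2.0, 4.2]
width: 0.0111
grasp_force: 32.8
clock: 18.33
tcp_pos: [0.5139, -0.1926, 0.0614]
tool_rot: [0.0, 0.999, 0.032, -0.0]
contact_force: [-3.6, 0.0, 2.4]
width: 0.0111
grasp_force: 32.7
yaw -1.507 rz 0.005 shift [-0.0008 -0.0007  0.0014] dist 0.002 tiltz [-0. -0. -1.] F [-3.6  0.   2.4]
```

Scaled: -0.03 m is -0.6, 0.03 m is 0.6.

```bash
echo '[[0,0,0,0,0,0],[0,0,0,0,0,0],[0,0,0,0,0,0]]' > m.json && python3 shift.py m.json 0.032
echo '[[0,0,-0.2,0,0,0],[0,0,-0.4,0,0,0],[0,0,-0.6,0,0,0],[0,0,-0.6,0,0,0],[0,0,-0.6,0,0,0],[-0.2,0.6,0,0,0,0],[-0.2,0.6,0,0,0,0],[-0.2,0.6,0,0,0,0],[-0.2,0.6,0,0,0,0],[-0.2,0.6,0,0,0,0],[-0.2,0.6,0,0,0,0],[-0.2,0.6,0,0,0,0],[-0.2,0.6,0,0,0,0],[0,0,0,0,0,0],[0,0,0,0,0,0]]' > m.json && python3 shift.py m.json
python3 - <<'E'
from h import *
t=bot.capture("top");s=bot.capture("side")
a=cv2.resize(t[165:255,225:395],None,fx=4.5,fy=4.5,interpolation=cv2.INTER_CUBIC)
b=cv2.resize(s[115:315,225:365],None,fx=.95,fy=.95)
o=np.zeros((600,800,3),np.uint8);o[:a.shape[0],:a.shape[1]]=a;o[408:408+b.shape[0],:b.shape[1]]=b
cv2.imwrite("pics/g.png",o)
print(bot.state()["tcp_pos"],bot.state()["clock"])
E
```

```text
clock: 18.58
tcp_pos: [0.5146, -0.1926, 0.0615]
tool_rot: [0.0, 1.0, 0.031, 0.001]
contact_force: [0.0, -0.3, 0.3]
width: 0.032
grasp_force: 0.0
clock: 19.83
tcp_pos: [0.4481, -0.4385, 0.1819]
tool_rot: [0.0, 1.0, 0.029, 0.0]
contact_force: [0.1, 0.3, 1.0]
width: 0.0324
grasp_force: 0.0
[ 0.44885495 -0.43632867  0.18157474] 19.9333
```

View pics/g.png

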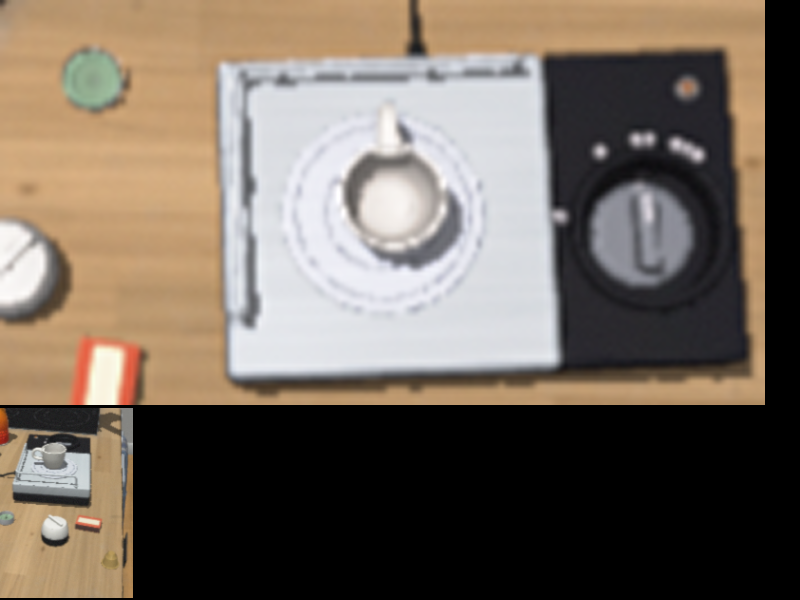

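The dial pointer, from (651,270) to (643,185), lies on the two-dot mark. The cup stands upright about 10 mm from the plate centre, the matchbox lies flat on the wood at about (105,375), and the bystanders visible in the crops are where they were. Handing in.

```bash
python3 -c "
from rig import bot
print(bot.finish_job())"
```

```text
the job is handed in; nothing more can be done
None
```

I handed the job in at about 20 s on the robot's clock; no verdict came back, but the last pictures show the matchbox flat on the worktop, the cup upright about 10 mm from the plate centre, and the dial on the two-dot mark.

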